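# Close up the findings chest

## Task

Close up the little wooden findings chest with the fingertips alone: push both open drawers fully in, then swing its door fully shut over them. Only push, never pinch a drawer front or the door between the fingers, do not swing the door in while a drawer still stands out, and leave everything else on the bench where it is.

Things in the scene. Friction and masses are not known exactly. Their poses are not given: they have to be found in the camera images.
- chest: Wooden chest of 150 (x, depth) x 200 (y, width) x 100 mm (height), fixed to the bench. Origin: centre of its underside, on the bench. Axes: x points to its back, y to its left (seen from the robot), z up; its front is the plane x = -75 mm. Two drawers side by side in the front; a door on the left front edge.
- drawer_left (a joint): How far the left (+y) drawer stands out towards the robot, m: 0 = fully in (its face then flush with the front of the chest), 0.1 = fully out. It slides straight along the chest's x; about 1 N of friction, no spring or catch, and it stays where it is left.
- drawer_right (a joint): How far the right (-y) drawer stands out towards the robot, m: 0 = fully in (its face then flush with the front of the chest), 0.1 = fully out. It slides straight along the chest's x; about 1 N of friction, no spring or catch, and it stays where it is left.
- drawer_left_front (a point): Middle of the outer face of the left drawer's front board, which is a plain plywood board 81 mm wide, 72 mm high and 12 mm thick with a small paper label. Axes: x into the chest, y to the chest's left, z up; so the face looks to -x, the board spans y -40 to +40, z -36 to +36 (its middle is 50 mm above the bench). Behind it is an open-topped drawer box, 50 mm deep.
- drawer_right_front (a point): Middle of the outer face of the right drawer's front board, which is a plain plywood board 81 mm wide, 72 mm high and 12 mm thick with a small paper label. Axes: x into the chest, y to the chest's left, z up; so the face looks to -x, the board spans y -40 to +40, z -36 to +36 (its middle is 50 mm above the bench). Behind it is an open-topped drawer box, 50 mm deep.
- door (a joint): Angle of the chest's door, rad: 0 = shut, covering both drawers; it grows as the door opens, its free edge swinging out towards the robot and then away to the chest's left; 1.57 = sticking straight out to the front; at most 2.3. Upright hinge axis at the chest's left front edge (chest x = -89 mm, y = +100 mm). Slight friction (0.03 N m), no catch, stays where it is left.
- door_hinge (a point): Point on the door's hinge axis, at half the door's height (50 mm above the bench). Axes turn with the door: -y points along the door from the hinge to its free edge, x through the door from the outer to the inner face, z up. The door is a plain wooden panel 200 mm long, 96 mm high (2 to 98 mm above the bench), 12 mm thick: it spans y -200 to 0 and x 0 (outer face) to 12 mm (inner face, which faces the drawers when shut).
- door_edge (a point): Point at the door's free vertical edge, on the outer face, at half its height: 200 mm along -y from the hinge point, same axes.
- top_spool_mid (a point): Bystander: wooden thread spool, 38 mm across, 45 mm high, standing on the rear of the chest's top (so its top is 145 mm above the bench); point at its centre.
- bench_spool_mid (a point): Bystander: thread spool like the other, 38 mm across, 45 mm high, standing on the bench; point at its centre.
- jar_mid (a point): Bystander: amber glass jar with a brass lid, 66 mm across, 85 mm high; point at its centre.
- glue_mid (a point): Bystander: white bottle of glue, 48 mm across, 95 mm high; point at its centre.
- tape_mid (a point): Bystander: roll of paper tape lying flat, 90 mm across, 25 mm high; point at its centre.
- awl_grip (a point): Bystander: awl with a wooden handle, 160 mm long, lying on the bench; point on its handle, blade along its +x.
- mallet_grip (a point): Bystander: hammer 240 mm long lying on the bench to the left; point on its handle, head along its +x.

How it is judged:
By the outcome, as a careful person would: the job done as asked, in the order asked, and still so for the second after the job is handed in, with the robot touching nothing.
It also fails if it takes over 64 s, if anything falls off the work surface, if the arm or the gripper's body presses on something with over 40 N, if the wrist force passes 120 N, or if a joint passes its speed limit or range.

## Robot

A 6-joint arm with a two-finger parallel gripper is mounted at the origin on the work surface. World frame = base frame: x ahead of the robot, y to its left, z up, the work surface at z = 0. Lengths are in m, angles in rad, forces in N, time in s.
With the tool pointing down it reaches from about 0.35 to 1 m from the base axis. Payload 7.1 kg.
Tool frame: the origin (TCP) lies between the finger pads; the fingertips stand 22 mm ahead of it and the grasp point (between the pads) lies 3 mm ahead of it; z points along the fingers, y is the direction in which the jaws open and shut (so a half turn about z gives the same grasp; the last joint's range is limited). The gripper opens to 85 mm and grips with 20 to 120 N. Pads are 22 mm wide; open, the fingers measure 114 mm over their backs; the gripper's body (76 mm by 85 mm) begins 54 mm behind the grasp point. The pads swing forward as they close: fully open they stand 13 mm farther back than shut.
Start: joints at [1.32, 0.423, 1.63, -0, 1.089, -0.019], TCP at [0.144, 0.608, 0.231] pointing down, gripper open.
Joint ranges: [-3, 3], [-0.9, 2.11], [0.09, 2.58], [-1.31, 4.45], [0.11, 2.69], [-2.54, 2.54]. Speed limits (rad/s): [2.39, 2.39, 3.01, 3.14, 3.14, 3.14].

## Interface

Orientations are given as [roll, pitch, yaw] about the fixed x, y, z axes, in that order (R = Rz(yaw) Ry(pitch) Rx(roll)).
In Python, from workcell import env gives the robot as it stands.
- The arm moves only by the shell command python3 -m creep 'ROWS' [FORCE]. ROWS is JSON, a list of rows, each a list of 3 entries, a list of its own where there are three numbers: the finger opening in mm, from 0 to 85.4, then the shift along the tool's x, y, z in mm, then the turn about the tool's z in rad. A call has 1 to 20 rows; each row shifts and turns the commanded pose from where the row before left it, along the tool's axes as they then stand; what a row does not reach is not made up. A row lasts 1/12 s, in which the tool goes at most 41.7 mm and 7.16 degrees, less where a joint would pass 70% of its speed; a pose out of reach is approached as far as the arm can. A call with a gripper value outside its range is refused whole. The fingers move at their own pace and stop on an object; FORCE is the grip in N (left out, the last holds). Time passes only in rows, so rows that do not move let the fingers close. It gives the time, the measured TCP pose, the force and the opening at its end, in the units of the state.
- env.get_state(): the state, without advancing time (a new reading comes with each control period).
- env.grab_frame(name): name is "scene" or "top"; returns (picture, depth): 384x512x3 uint8, red, green, blue; 384x512 float32, m along the optical axis (not along the pixel's ray), 0 where there is no reading.
- env.camera_params(name): a dict with "K" (3x3 intrinsics, pixels), "k1" (the pictures are not rectified: a ray, as slopes to the right and down, at radius r is drawn at 1 + k1 r^2 times it, then the intrinsics apply), "R" (3x3) and "t" (3): a world point X has camera coordinates R X + t. Camera axes: x right, y down, z forward; pixel columns grow to the right and rows downward; lengths in m; the calibration is good to about 2 mm. A picture is of the moment at which its call begins. camera_params takes no time and is no camera call.
- env.job_done(): hands the job in, once; it reports no verdict.
Trained networks look in the newest picture that a camera, given by its name, has taken for a name from the list of things; names that differ only in an ending like _2 or _b are one class to them, and where a whole thing is asked for, a point or a joint stands for the part that bears it (a point fixed in the world has none). Each returns a list of dicts, best first, with "confidence" (0 to 1); they miss things now and then, are a little off and sometimes report something else, mostly with a low value. They report only what shows in the picture. A call takes as long as a camera call.
- env.look_for(query, camera): "rect" ([left, top, right, bottom] in pixels, round what is visible of it).
The state is a dict: "time_s": time; "joint_pos": joint angles; "qd": joint speeds; "joint_torque": joint torques, N m; "tcp_pos": TCP position; "tool_rot": TCP orientation; "ft_force": force on the tool from outside, world axes, zero at the start; "ft_torque": the same for the moment, N m; "finger_gap": finger opening in m.
Only numpy, scipy, OpenCV 4.12 (cv2) and the standard library are available. Lean on these libraries where they do the work, as an engineer would, in place of code of your own. Each camera call takes 0.05 s, during which the arm holds its last target.

## Working session

There is one attempt and no reset: what is moved stays moved. The work goes in short steps, Python scripts to look and compute and a shell command to move; the robot and the scene stay as the last step left them, time stands still between calls to the robot, and variables do not carry over. Pictures are saved under pics/ and viewed, and the job is handed in when it is done.

```bash
mkdir -p pics; ls
cat > h.py <<'E'
import numpy as np, cv2, sys
from workcell import env
def snap(cam,fn):
    im,d=env.grab_frame(cam); cv2.imwrite('pics/'+fn,im[:,:,::-1]); np.save('pics/'+fn[:-4]+'.npy',d); return im,d
def cp(cam):
    p=env.camera_params(cam); return np.array(p['K']),float(p['k1']),np.array(p['R']),np.array(p['t'])
def world(cam,u,v,z):
    K,k1,R,t=cp(cam)
    pt=cv2.undistortPoints(np.array([[[u,v]]],float),K,np.array([k1,0,0,0,0.]))[0,0]
    return R.T@(np.array([pt[0]*z,pt[1]*z,z])-t)
def cloud(cam,d):
    K,k1,R,t=cp(cam)
    vv,uu=np.mgrid[:d.shape[0],:d.shape[1]]
    pts=cv2.undistortPoints(np.stack([uu,vv],-1).reshape(-1,1,2).astype(float),K,np.array([k1,0,0,0,0.])).reshape(d.shape+(2,))
    P=np.stack([pts[...,0]*d,pts[...,1]*d,d],-1)
    W=(P-t)@R
    W[d==0]=np.nan
    return W
E
python3 - <<'E'
from h import *
for c in ('scene','top'):
    snap(c,c+'0.png')
    for q in ('chest','door','drawer_left_front','drawer_right_front','door_edge','door_hinge','bench_spool_mid','jar_mid','glue_mid','tape_mid','awl_grip','mallet_grip'):
        print(c,q,[(np.round(r['rect']).tolist(),round(r['confidence'],2)) for r in env.look_for(q,c)][:2])
print(env.get_state())
E
```

```text
pics
scene chest [([171.0, 166.0, 310.0, 259.0], 0.59)]
scene door [([262.0, 166.0, 310.0, 224.0], 0.73)]
scene drawer_left_front [([241.0, 181.0, 265.0, 198.0], 0.47)]
scene drawer_right_front [([220.0, 168.0, 250.0, 188.0], 0.96)]
scene door_edge [([261.0, 169.0, 311.0, 222.0], 0.61)]
scene door_hinge [([261.0, 166.0, 312.0, 222.0], 0.56)]
scene bench_spool_mid [([164.0, 190.0, 173.0, 206.0], 0.53)]
scene jar_mid [([255.0, 239.0, 282.0, 279.0], 0.85)]
scene glue_mid [([221.0, 146.0, 234.0, 170.0], 0.63), ([220.0, 166.0, 252.0, 188.0], 0.49)]
scene tape_mid [([187.0, 141.0, 211.0, 162.0], 0.79), ([259.0, 242.0, 282.0, 280.0], 0.41)]
scene awl_grip [([165.0, 160.0, 186.0, 173.0], 0.51), ([426.0, 228.0, 467.0, 312.0], 0.27)]
scene mallet_grip [([423.0, 230.0, 470.0, 313.0], 0.77)]
top chest [([253.0, 126.0, 333.0, 258.0], 0.88), ([341.0, 227.0, 356.0, 240.0], 0.54)]
top door [([256.0, 186.0, 269.0, 252.0], 0.66)]
top drawer_left_front [([269.0, 178.0, 296.0, 196.0], 0.82)]
top drawer_right_front [([298.0, 180.0, 328.0, 207.0], 0.9)]
top door_edge [([252.0, 188.0, 270.0, 251.0], 0.63)]
[... 371 characters left out ...]
rip [([88.0, 195.0, 121.0, 276.0], 0.97)]
{'time_s': 1.3, 'joint_pos': array([ 1.32002432e+00,  4.23077650e-01,  1.62991839e+00, -2.61861320e-07,
        1.08858881e+00, -1.90116176e-02]), 'qd': array([ 0.00157662,  0.00125437, -0.00084853,  0.00090656, -0.00057335,
        0.00086696]), 'joint_torque': array([ 7.46548449e-04, -5.57333922e+01, -2.82147592e+01,  2.59352220e-05,
        6.63854862e-04, -1.96306289e-06]), 'tcp_pos': array([0.14353367, 0.60827274, 0.23142579]), 'tool_rot': array([3.14158485e+00, 3.80410002e-07, 2.90983238e+00]), 'ft_force': array([0.06242384, 1.47721021, 0.30326201]), 'ft_torque': array([-0.03908603,  0.00986683, -0.01590604]), 'finger_gap': 0.08543869178246753}
```

Run:
```python
import cv2
for c,(x0,y0,x1,y1) in (('top',(50,90,450,310)),('scene',(140,120,480,330))):
    im=cv2.imread(f'pics/{c}0.png')[y0:y1,x0:x1]
    cv2.imwrite(f'pics/{c}0z.png',cv2.resize(im,None,fx=2,fy=2,interpolation=2))
```

```text
(no output)
```

View pics/top0z.png

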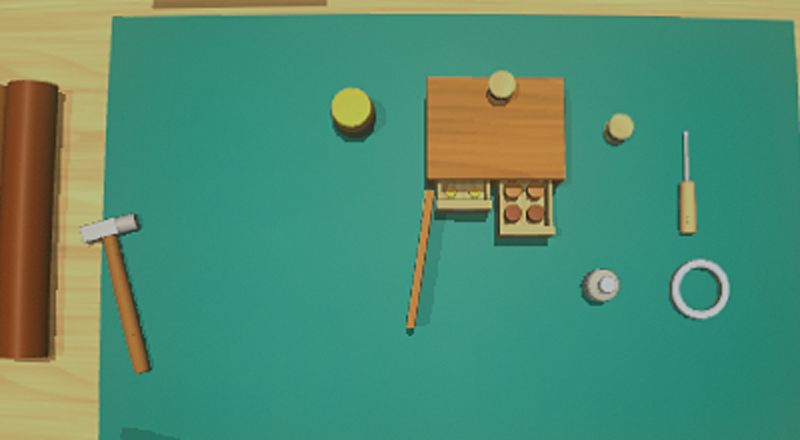

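View pics/scene0z.png

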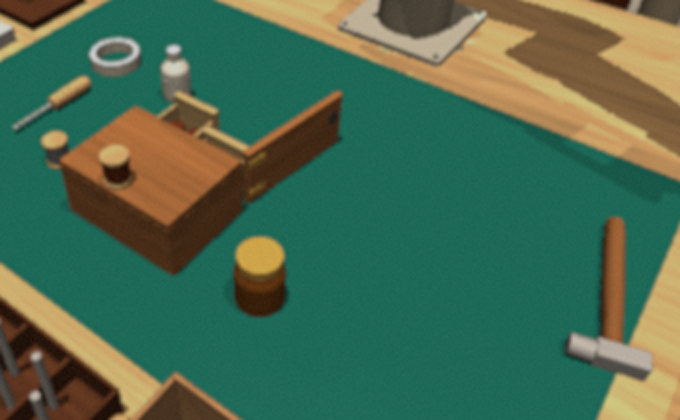

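Top view, in zoomed-crop pixels: the chest top spans (427–565, 77–180). The left drawer is slightly out (front at y≈207), and the right drawer is further out (front at y≈233). The door runs from (430,192) to (410,330). The glue bottle stands at (602,285), in front of the right drawer and to its right. Next I'll measure these with depth.

Run:
```python
from h import *
d=np.load('pics/top0.npy'); W=cloud('top',d); m=np.isfinite(W[...,2])
# chest top: z~.1
X,Y,Z=W[...,0],W[...,1],W[...,2]
reg=np.zeros(d.shape,bool); reg[120:182,255:340]=1
s=reg&m&(Z>.09)&(Z<.11); P=W[s]
r=cv2.minAreaRect((P[:,:2]*1000).astype(np.float32)); print('top rect',r,cv2.boxPoints(r).round().tolist(),P[:,2].mean())
reg[:]=0; reg[184:262,248:270]=1
s=reg&m&(Z>.085)&(Z<.115); P=W[s]; r=cv2.minAreaRect((P[:,:2]*1000).astype(np.float32)); print('door',r,cv2.boxPoints(r).round().tolist(),P[:,2].mean(),len(P))
for n,a,b in(('L',268,297),('R',297,330)):
    reg[:]=0; reg[180:212,a:b]=1
    s=reg&m&(Z>.078)&(Z<.095); P=W[s]; 
    print(n,len(P),np.percentile(P,[1,5,50,95,99],axis=0).round(4).tolist())
for n,(u,v,w,h) in dict(glue=(339,225,358,244),jar=(212,132,240,162),spool=(353,143,370,162),tape=(383,216,418,252),ham=(85,190,125,280),awl=(388,152,400,210)).items():
    reg[:]=0; reg[v:h,u:w]=1
    s=reg&m&(Z>.012); P=W[s]; print(n,np.percentile(P,[2,50,98],axis=0).round(3).tolist())
```

```text
top rect ((681.33740234375, -53.55963134765625), (151.3980712890625, 200.94686889648438), 0.06363547593355179) [[606.0, 47.0], [606.0, -154.0], [757.0, -154.0], [757.0, 47.0]] 0.10028894913431435
door ((490.8800964355469, 51.41802215576172), (23.23898696899414, 196.50079345703125), 82.32042694091797) [[392.0, 53.0], [587.0, 27.0], [590.0, 50.0], [395.0, 76.0]] 0.09776479451813602 305
L 111 [[0.5667, -0.046, 0.0798], [0.5669, -0.0429, 0.0818], [0.5722, -0.0054, 0.0862], [0.5761, 0.0294, 0.0915], [0.5763, 0.0323, 0.0925]]
R 114 [[0.5292, -0.1382, 0.0795], [0.5293, -0.1349, 0.0813], [0.533, -0.0976, 0.0862], [0.5385, -0.0619, 0.0905], [0.5387, -0.0577, 0.0919]]
glue [[0.432, -0.229, 0.02], [0.454, -0.205, 0.067], [0.476, -0.19, 0.097]]
jar [[0.683, 0.127, 0.018], [0.708, 0.155, 0.084], [0.739, 0.185, 0.091]]
spool [[0.678, -0.263, 0.018], [0.691, -0.245, 0.044], [0.709, -0.228, 0.05]]
tape [[0.406, -0.411, 0.014], [0.448, -0.369, 0.024], [0.491, -0.325, 0.031]]
ham [[0.329, 0.474, 0.014], [0.469, 0.51, 0.023], [0.555, 0.569, 0.032]]
awl [[0.535, -0.365, 0.013], [0.58, -0.352, 0.022], [0.684, -0.34, 0.03]]
```

Measured values:

| Thing | Position (m) |
|---|---|
| Chest front | x ≈ 0.606, yaw ≈ 0 |
| Left drawer | face at x ≈ 0.566, centre y ≈ -0.012 |
| Right drawer | face at x ≈ 0.529, centre y ≈ -0.096 |
| Door | open about 1.70 rad, free edge at (0.394, 0.07) |

I'll close the fingers, turn the tool to yaw π and travel high.

```bash
python3 -m creep '[[0,[0,0,0],-0.077],[0,[0,0,0],-0.077],[0,[0,0,0],-0.078],[0,[-10,-18,0],0],[0,[-16,-30,0],0],[0,[-18,-34,0],0],[0,[-18,-34,0],0],[0,[-18,-34,0],0],[0,[-18,-34,0],0],[0,[-18,-34,0],0],[0,[-18,-34,0],0],[0,[-18,-34,0],0],[0,[-18,-34,0],0],[0,[-18,-34,0],0],[0,[-18,-34,0],0],[0,[-18,-34,0],0],[0,[-18,-34,0],0],[0,[-18,-34,0],0],[0,[-18,-34,0],0],[0,[0,0,0],0]]' 30
```

```text
time_s: 2.97
tcp_pos: [0.4246, 0.0797, 0.232]
tool_rot: [-3.14, 0.003, 3.137]
ft_force: [0.1, 0.6, -0.0]
finger_gap: 0.0001
```

```bash
python3 -m creep '[[0,[-15,-30,0],0.004],[0,[-15,-31,0],0],[0,[-15,-31,0],0],[0,[0,0,30],0],[0,[0,0,40],0],[0,[0,0,40],0],[0,[0,0,30],0],[0,[0,0,17],0],[0,[0,0,0],0],[0,[0,0,0],0]]'
python3 - <<'E'
from h import *
for c in ('scene','top'): snap(c,c+'1.png')
a=cv2.imread('pics/top1.png')[110:290,230:370]; b=cv2.imread('pics/scene1.png')[130:300,150:330]
f=lambda i:cv2.resize(i,(400,480),interpolation=2)
cv2.imwrite('pics/c1.png',np.hstack([f(a),f(b)]))
E
```

```text
time_s: 3.8
tcp_pos: [0.466, -0.0076, 0.074]
tool_rot: [3.141, -0.002, 3.138]
ft_force: [0.1, -0.4, 0.7]
finger_gap: 0.0
```

View pics/c1.png

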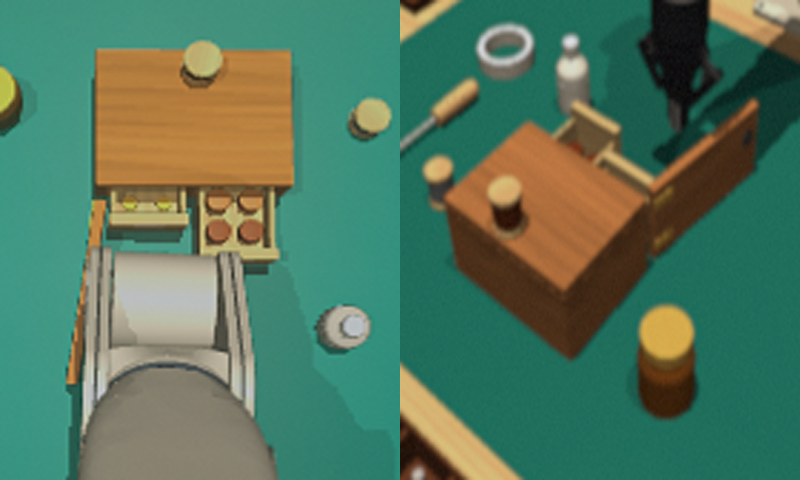

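The fingers stand in front of the left drawer, inside the open door and clear of everything. Now I'll push it in.

```bash
python3 -m creep '[[0,[-20,-4,0],0],[0,[-25,0,0],0],[0,[-20,0,0],0],[0,[-12,0,0],0],[0,[-8,0,0],0],[0,[-8,0,0],0],[0,[-8,0,0],0],[0,[-8,0,0],0],[0,[-5,0,0],0],[0,[-3,0,0],0],[0,[0,0,0],0],[0,[0,0,0],0]]'; python3 -m creep '[[0,[-2,0,0],0],[0,[-2,0,0],0],[0,[-2,0,0],0],[0,[0,0,0],0]]'
```

```text
time_s: 4.9
tcp_pos: [0.5834, -0.0122, 0.0743]
tool_rot: [-3.142, -0.0, 3.138]
ft_force: [-0.6, 0.2, 0.4]
finger_gap: 0.0002
time_s: 5.23
tcp_pos: [0.5896, -0.0122, 0.0743]
tool_rot: [3.142, 0.0, 3.138]
ft_force: [-1.5, -0.2, 0.3]
finger_gap: -0.0001
```

```bash
python3 -m creep '[[0,[-1,0,0],0],[0,[-1,0,0],0],[0,[0,0,0],0],[0,[0,0,0],0]]';  python3 -m creep '[[0,[-1,0,0],0],[0,[-1,0,0],0],[0,[0,0,0],0],[0,[0,0,0],0]]'
```

```text
time_s: 5.57
tcp_pos: [0.5915, -0.0123, 0.0744]
tool_rot: [-3.142, 0.0, 3.138]
ft_force: [-1.0, -0.4, -0.4]
finger_gap: -0.0001
time_s: 5.9
tcp_pos: [0.5937, -0.0123, 0.0745]
tool_rot: [-3.142, 0.0, 3.138]
ft_force: [-0.1, 0.1, -0.4]
finger_gap: -0.0001
```

```bash
python3 -m creep '[[0,[-1,0,0],0],[0,[-1,0,0],0],[0,[0,0,0],0]]';  python3 -m creep '[[0,[-1,0,0],0],[0,[-1,0,0],0],[0,[0,0,0],0]]'
python3 - <<'E'
from h import *
for c in ('scene','top'): snap(c,c+'2.png')
a=cv2.imread('pics/top2.png')[110:290,230:370]; b=cv2.imread('pics/scene2.png')[130:300,150:330]
f=lambda i:cv2.resize(i,(400,480),interpolation=2)
cv2.imwrite('pics/c2.png',np.hstack([f(a),f(b)]))
E
```

```text
time_s: 6.15
tcp_pos: [0.5937, -0.0122, 0.0743]
tool_rot: [3.142, -0.004, 3.138]
ft_force: [-7.1, -0.1, 6.0]
finger_gap: 0.0001
time_s: 6.4
tcp_pos: [0.5936, -0.0122, 0.0742]
tool_rot: [3.141, -0.008, 3.138]
ft_force: [-13.2, 0.4, 12.0]
finger_gap: -0.0006
```

View pics/c2.png

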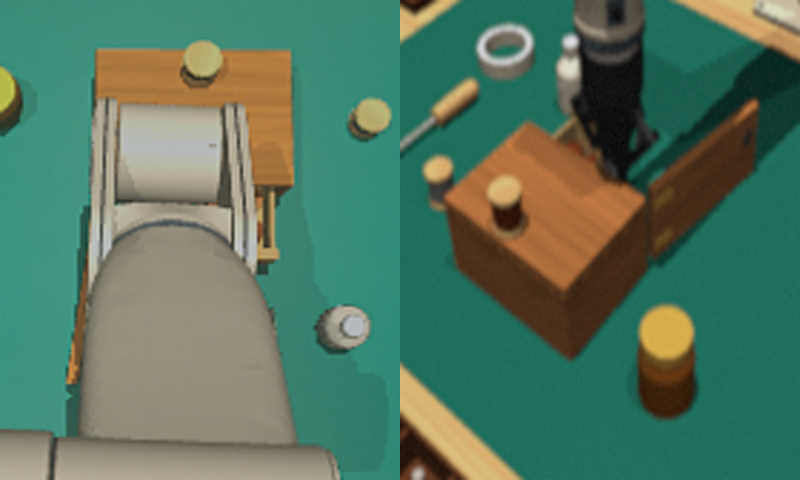

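The force climbed to 13 N with no further motion, so the left drawer is at its stop. I'll back out and go to the right drawer.

```bash
python3 -m creep '[[0,[5,0,0],0],[0,[20,0,0],0],[0,[35,0,0],0],[0,[35,0,0],0],[0,[30,0,0],0],[0,[0,0,0],0],[0,[0,-25,0],0],[0,[0,-34,0],0],[0,[0,-25,0],0],[0,[0,0,0],0],[0,[-15,0,0],0],[0,[-15,0,0],0],[0,[0,0,0],0]]'
```

```text
time_s: 7.58
tcp_pos: [0.506, -0.0964, 0.0751]
tool_rot: [-3.141, 0.005, 3.138]
ft_force: [0.5, -0.5, 0.1]
finger_gap: -0.0
```

```bash
python3 -m creep '[[0,[-8,0,0],0],[0,[-8,0,0],0],[0,[-8,0,0],0],[0,[-8,0,0],0],[0,[-8,0,0],0],[0,[-8,0,0],0],[0,[-8,0,0],0],[0,[-8,0,0],0],[0,[-8,0,0],0],[0,[-5,0,0],0],[0,[-4,0,0],0],[0,[0,0,0],0],[0,[0,0,0],0]]'
```

```text
time_s: 8.67
tcp_pos: [0.5835, -0.0964, 0.0745]
tool_rot: [-3.141, 0.001, 3.138]
ft_force: [0.2, 0.0, -0.3]
finger_gap: -0.0001
```

```bash
python3 -m creep '[[0,[-3,0,0],0],[0,[-3,0,0],0],[0,[-2,0,0],0],[0,[-1,0,0],0],[0,[0,0,0],0],[0,[0,0,0],0]]';  python3 -m creep '[[0,[-1,0,0],0],[0,[-1,0,0],0],[0,[-1,0,0],0],[0,[0,0,0],0],[0,[0,0,0],0]]'; python3 -m creep '[[0,[-1,0,0],0],[0,[-1,0,0],0],[0,[0,0,0],0]]'
```

```text
time_s: 9.17
tcp_pos: [0.5924, -0.0963, 0.0745]
tool_rot: [-3.141, 0.001, 3.138]
ft_force: [0.6, 0.3, -0.5]
finger_gap: -0.0002
time_s: 9.58
tcp_pos: [0.5938, -0.0962, 0.0744]
tool_rot: [3.141, -0.003, 3.138]
ft_force: [-6.1, -0.7, 4.4]
finger_gap: 0.0003
time_s: 9.83
tcp_pos: [0.5937, -0.0962, 0.0742]
tool_rot: [3.141, -0.007, 3.138]
ft_force: [-12.9, -1.3, 10.4]
finger_gap: -0.0
```

Same stop position (0.5937), so the right drawer is in. I'll back off, lift, cross over the door to its outer side and look.

```bash
python3 -m creep '[[0,[5,0,0],0],[0,[20,0,0],0],[0,[35,0,0],0],[0,[35,0,0],0],[0,[25,0,0],0],[0,[0,0,-30],0],[0,[0,0,-40],0],[0,[0,0,-40],0],[0,[0,10,-20],0],[0,[5,30,0],0],[0,[10,38,0],0],[0,[10,38,0],0],[0,[5,38,0],0],[0,[0,38,0],0],[0,[0,38,0],0],[0,[0,38,0],0],[0,[0,20,0],0],[0,[0,0,0],0],[0,[0,0,0],0]]'
python3 - <<'E'
from h import *
for c in ('scene','top'): snap(c,c+'3.png')
a=cv2.imread('pics/top3.png')[110:290,230:370]; b=cv2.imread('pics/scene3.png')[130:300,150:330]
f=lambda i:cv2.resize(i,(400,480),interpolation=2)
cv2.imwrite('pics/c3.png',np.hstack([f(a),f(b)]))
d=np.load('pics/top3.npy'); W=cloud('top',d); Z=W[...,2]
reg=np.zeros(d.shape,bool); reg[176:215,266:330]=1
s=reg&(Z>.02)&(Z<.095)&(W[...,1]<.03); print(s.sum(), np.round(W[s][:20],3).tolist())
E
```

```text
time_s: 11.42
tcp_pos: [0.4482, 0.1934, 0.2045]
tool_rot: [3.141, 0.001, 3.14]
ft_force: [-0.3, -0.9, -0.0]
finger_gap: -0.0004
201 [[0.616, 0.009, 0.094], [0.615, -0.017, 0.095], [0.616, -0.046, 0.093], [0.613, -0.054, 0.095], [0.613, -0.089, 0.093], [0.613, -0.133, 0.092], [0.61, -0.005, 0.095], [0.607, 0.012, 0.093], [0.607, 0.007, 0.094], [0.607, 0.001, 0.094], [0.607, -0.002, 0.093], [0.607, -0.019, 0.093], [0.607, -0.022, 0.093], [0.607, -0.034, 0.092], [0.607, -0.045, 0.095], [0.607, -0.06, 0.092], [0.607, -0.086, 0.094], [0.607, -0.092, 0.093], [0.607, -0.109, 0.095], [0.607, -0.135, 0.093]]
```

View pics/c3.png

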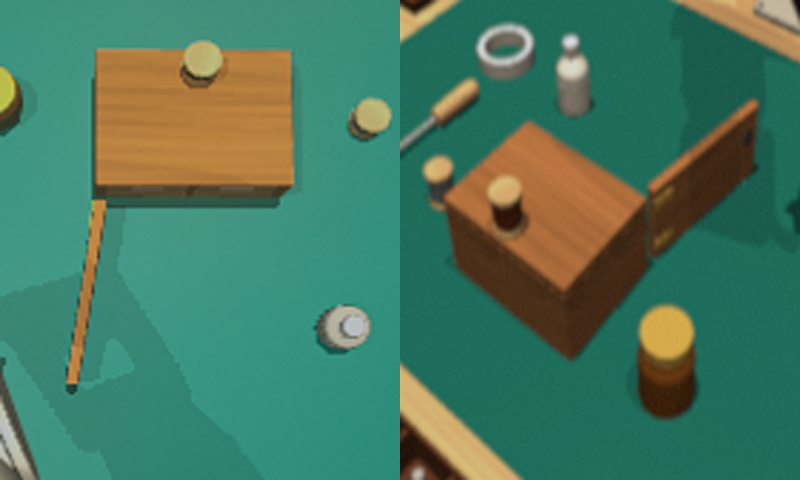

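Both drawers now show flush: no drawer tray is visible in front of the chest's front edge, and the front boards lie at x≈0.607. The door is unchanged at about 1.70 rad and its sweep is clear, since the glue is about 0.29 m from the hinge. I'll work out the arc next.

```bash
python3 -m creep '[[0,[0,-10,30],0],[0,[0,-20,35],0],[0,[-2,-30,35],0],[0,[-5,-20,30],0],[0,[0,0,0],0],[0,[0,0,0],0]]'
python3 - <<'E'
from h import *
H=np.array([592,46.5]); r=140
prev=None
for th in list(np.arange(1.7,.05,-.1))+[.05,0]:
    p=H+r*np.array([-np.sin(th),-np.cos(th)])+(11*abs(np.cos(th))+15*abs(np.sin(th)))*np.array([-np.cos(th),np.sin(th)])
    if prev is not None: print(round(th,2),p.round(1),'tool',np.round([-(p-prev)[0],(p-prev)[1]],1))
    else: print(p)
    prev=p
E
```

```text
time_s: 12.02
tcp_pos: [0.4537, 0.113, 0.0765]
tool_rot: [-3.141, -0.004, 3.134]
ft_force: [-0.1, -0.0, 0.2]
finger_gap: 0.0002
[455.26609474  80.69469171]
1.6 [452.5  65.9] tool [  2.8 -14.8]
1.5 [451.2  52.3] tool [  1.3 -13.6]
1.4 [451.2  39.1] tool [  0.  -13.2]
1.3 [452.4  25.8] tool [ -1.2 -13.3]
1.2 [455.   12.5] tool [ -2.6 -13.3]
1.1 [458.9  -0.6] tool [ -3.9 -13.2]
1.0 [464.2 -13.5] tool [ -5.3 -12.9]
0.9 [470.8 -26. ] tool [ -6.6 -12.4]
0.8 [478.7 -37.8] tool [ -8.  -11.9]
0.7 [488.  -48.9] tool [ -9.2 -11.1]
0.6 [498.5 -59.1] tool [-10.5 -10.2]
0.5 [510.1 -68.3] tool [-11.6  -9.1]
0.4 [522.8 -76.2] tool [-12.7  -7.9]
0.3 [536.4 -82.8] tool [-13.6  -6.6]
0.2 [550.7 -88. ] tool [-14.3  -5.1]
0.1 [565.6 -91.6] tool [-14.9  -3.6]
0.05 [573.3 -92.7] tool [-7.6 -1.2]
0 [581.  -93.5] tool [-7.7 -0.8]
```

```bash
python3 -m creep '[[0,[-1,-12,0],0],[0,[-1,-12,0],0],[0,[0,-8,0],0],[0,[1,-7,0],0],[0,[1,-8,0],0],[0,[1,-7,0],0],[0,[0,-7,0],0],[0,[0,-7,0],0],[0,[0,-6,0],0],[0,[0,-7,0],0],[0,[-1,-7,0],0],[0,[-1,-7,0],0],[0,[-1,-6,0],0],[0,[-2,-7,0],0],[0,[-2,-6,0],0],[0,[-2,-7,0],0],[0,[-3,-6,0],0],[0,[-2,-7,0],0],[0,[0,0,0],0]]'
python3 - <<'E'
from h import *
for c in ('scene','top'): snap(c,c+'4.png')
a=cv2.imread('pics/top4.png')[110:290,230:370]; b=cv2.imread('pics/scene4.png')[130:300,150:330]
f=lambda i:cv2.resize(i,(400,480),interpolation=2)
cv2.imwrite('pics/c4.png',np.hstack([f(a),f(b)]))
E
```

```text
time_s: 13.6
tcp_pos: [0.4679, -0.02, 0.0779]
tool_rot: [-3.141, 0.001, 3.137]
ft_force: [-0.4, 1.0, 0.2]
finger_gap: 0.0
```

View pics/c4.png

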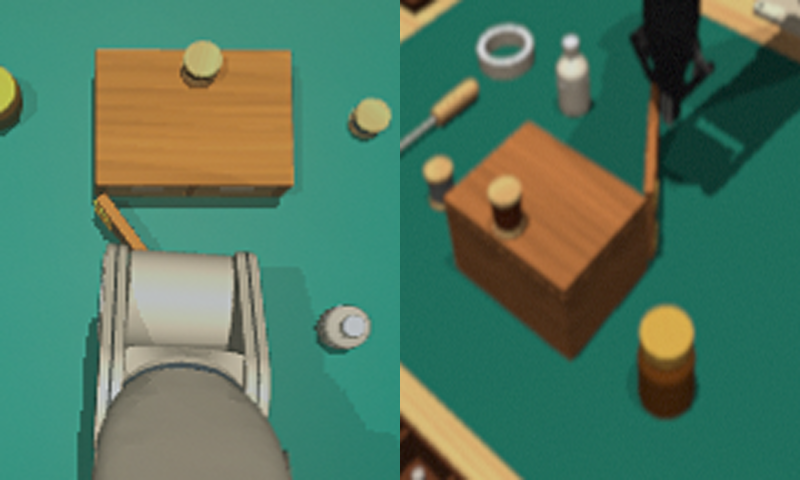

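The door is following as planned, now at about 0.9 rad. I'll continue the arc.

```bash
python3 -m creep '[[0,[-4,-6,0],0],[0,[-4,-6,0],0],[0,[-4,-6,0],0],[0,[-5,-6,0],0],[0,[-5,-5,0],0],[0,[-5,-5,0],0],[0,[-5,-5,0],0],[0,[-6,-5,0],0],[0,[-6,-4,0],0],[0,[-6,-4,0],0],[0,[-7,-4,0],0],[0,[-7,-3,0],0],[0,[-7,-3,0],0],[0,[-7,-2,0],0],[0,[-7,-2,0],0],[0,[-6,-2,0],0],[0,[-5,-1,0],0],[0,[0,0,0],0],[0,[0,0,0],0]]'; python3 -m creep '[[0,[-4,-1,0],0],[0,[-3,-1,0],0],[0,[-2,0,0],0],[0,[0,0,0],0],[0,[0,0,0],0]]'
```

```text
time_s: 15.28
tcp_pos: [0.5631, -0.0882, 0.0778]
tool_rot: [-3.142, 0.0, 3.138]
ft_force: [-0.8, -1.1, 0.2]
finger_gap: 0.0002
time_s: 15.7
tcp_pos: [0.572, -0.0903, 0.0779]
tool_rot: [-3.142, 0.0, 3.138]
ft_force: [0.3, 0.5, 0.1]
finger_gap: -0.0002
```

```bash
python3 -m creep '[[0,[-2,0,0],0],[0,[-2,0,0],0],[0,[-2,0,0],0],[0,[-1,0,0],0],[0,[0,0,0],0]]'; python3 -m creep '[[0,[-1,0,0],0],[0,[-1,0,0],0],[0,[-1,0,0],0],[0,[0,0,0],0],[0,[0,0,0],0]]'
```

```text
time_s: 16.12
tcp_pos: [0.5793, -0.0903, 0.0779]
tool_rot: [-3.142, 0.0, 3.138]
ft_force: [0.4, -0.6, -1.0]
finger_gap: -0.0
time_s: 16.53
tcp_pos: [0.5798, -0.0902, 0.0776]
tool_rot: [3.141, -0.004, 3.138]
ft_force: [-7.6, 0.5, 5.2]
finger_gap: -0.0
```

```bash
python3 -m creep '[[0,[-1,0,0],0],[0,[-1,0,0],0],[0,[0,0,0],0],[0,[0,0,0],0]]'
```

```text
time_s: 16.87
tcp_pos: [0.5799, -0.0902, 0.0775]
tool_rot: [3.141, -0.008, 3.138]
ft_force: [-12.6, -0.7, 11.4]
finger_gap: -0.0
```

The stop came at 0.5798, where the shut door's face should be. I'll back off straight, lift clear and check.

```bash
python3 -m creep '[[0,[2,0,0],0],[0,[3,0,0],0],[0,[10,0,0],0],[0,[25,0,0],0],[0,[35,0,0],0],[0,[35,0,0],0],[0,[0,0,-30],0],[0,[0,0,-40],0],[0,[0,0,-40],0],[0,[0,20,-20],0],[0,[5,35,0],0],[0,[5,38,0],0],[0,[5,38,0],0],[0,[5,38,0],0],[0,[0,38,0],0],[0,[0,38,0],0],[0,[0,38,0],0],[0,[0,20,0],0],[0,[0,0,0],0],[0,[0,0,0],0]]'
python3 - <<'E'
from h import *
for c in ('scene','top'): snap(c,c+'5.png')
a=cv2.imread('pics/top5.png')[110:290,230:420]; b=cv2.imread('pics/scene5.png')[130:300,150:330]
f=lambda i:cv2.resize(i,(400,480),interpolation=2)
cv2.imwrite('pics/c5.png',np.hstack([f(a),f(b)]))
d=np.load('pics/top5.npy'); W=cloud('top',d); Z=W[...,2]
reg=np.zeros(d.shape,bool); reg[120:215,250:335]=1
s=reg&(Z>.085)&(Z<.11)
for y in np.arange(-.145,.045,.02):
    q=s&(abs(W[...,1]-y)<.008); print(round(y,3), W[q][:,0].min().round(4))
d0=np.load('pics/top0.npy'); W0=cloud('top',d0)
for n,(u,v,w,h) in dict(glue=(339,225,358,244),jar=(212,132,240,162),spool=(353,143,370,162),tape=(383,216,418,252),awl=(388,152,400,210),ham=(85,190,125,280)).items():
    f=lambda W:np.nanmean(W[v:h,u:w][W[v:h,u:w][...,2]>.012],0).round(4).tolist()
    print(n,f(W0),f(W))
E
```

```text
time_s: 18.53
tcp_pos: [0.4546, 0.214, 0.2076]
tool_rot: [-3.142, 0.0, 3.14]
ft_force: [-0.5, -0.5, 0.1]
finger_gap: -0.0
-0.145 0.5921
-0.125 0.5924
-0.105 0.5917
-0.085 0.5922
-0.065 0.5923
-0.045 0.5918
-0.025 0.5917
-0.005 0.5919
0.015 0.5923
0.035 0.5895
glue [0.4535, -0.2066, 0.0673] [0.4534, -0.2068, 0.0671]
jar [0.7083, 0.1559, 0.0743] [0.7084, 0.1559, 0.0742]
spool [0.692, -0.2452, 0.0421] [0.6923, -0.2453, 0.0424]
tape [0.4485, -0.3679, 0.0237] [0.4487, -0.3681, 0.0239]
awl [0.5865, -0.3516, 0.0217] [0.5863, -0.3515, 0.0213]
ham [0.4604, 0.513, 0.0233] [0.4608, 0.5131, 0.0234]
```

View pics/c5.png

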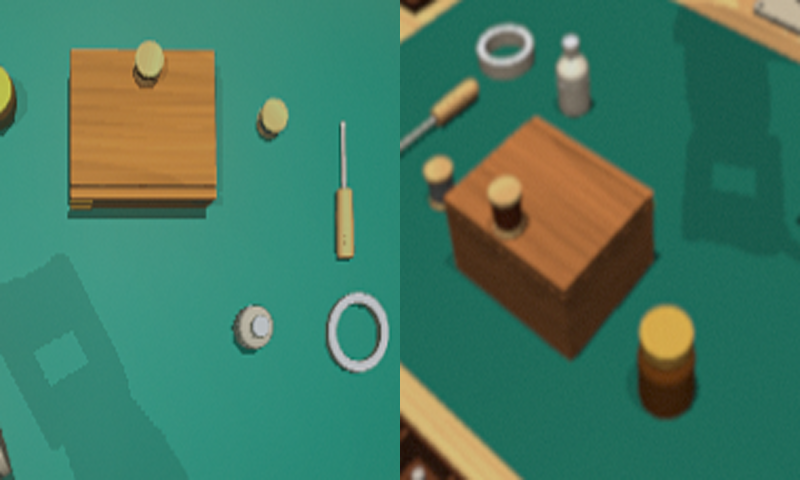

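The door lies flat along the chest's front, at x≈0.592 across its width. The bystanders have not moved and the arm is clear, so I'm handing in.

Run:
```python
from h import *
print(env.job_done())
```

```text
the job is handed in; nothing more can be done
None
```

The chest is closed: both drawers are pushed in and the door is shut over them. I used closed fingertips only and handed the job in at about 18.6 s of the 64 s allowed.

- **Drawers:** I pushed the left drawer in first, then the right. Each stopped at the same tool position (x = 0.594), with the force rising to about 13 N. The picture taken before I touched the door showed both fronts flush with the chest.
- **Door:** I then swung it from about 1.70 rad along its arc to its stop, pressing with about 13 N. Afterwards the depth image showed its outer face at x ≈ 0.592 across the width, level with the hinge axis. The strip nearest the hinge read 0.590, probably the hinge fittings.
- **Everything else:** The glue, jar, bench spool, tape, awl and hammer measured within 0.5 mm of where they started. I checked the spool on top of the chest only by eye, and it looks unmoved.

No check failed or disagreed. The robot was touching nothing at hand-in.

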